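Index the next circuit board under the inspection camera

ROBOT

A 6-joint arm with a two-finger parallel gripper is mounted at the origin on a cart in front of the work surface, level with it; the furniture and walls round the work are solid. World frame = base frame: x ahead of the robot, y to its left, z up, the work surface at z = 0. Lengths are in mm, angles in rad, forces in N, time in s.
With the tool pointing down it reaches from about 300 to 875 mm from the base axis. Payload 4.2 kg.
Tool frame: the origin (TCP) lies at the very end of the fingers, on their centre line; the grasp point (between the pads) lies manip.pinch_z behind it (manip.pinch_z is the distance from the TCP to the grasp point, in mm); z points along the fingers, y is the line along which they close (so a half turn about z gives the same grasp; the last joint's range is limited). The gripper opens to 85 mm and grips with 20 to 120 N. Pads are 22 mm wide; open, the fingers measure 114 mm over their backs; the gripper's body (76 mm by 85 mm) begins 54 mm behind the grasp point. The pads swing forward as they close: fully open they stand 13 mm farther back than shut.
Start: joints at [1.269, 0.32, 1.565, -0, 1.257, -0.02], TCP at [159.9, 552.334, 231.338] pointing down, gripper open.
Joint ranges: [-3.11, 3.11], [-0.84, 2.01], [0.21, 2.61], [-1.34, 4.49], [0.05, 2.63], [-2.56, 2.56]. Speed limits (rad/s): [2.57, 2.57, 3.14, 3.14, 3.14, 3.14].

INTERFACE

Orientations are given as a unit quaternion [w, x, y, z].
In Python, from station import manip gives the robot as it stands.
- The arm moves only by the tool carry_out, never from a script. Its argument "moves" is a list of rows, each a list of 5 numbers: the finger opening in m, from 0 to 0.0854, then the shift along the world's x, y, z in m, then the turn about the world's z in rad. A call has 1 to 5 rows; each row shifts and turns the commanded pose from where the row before left it; what a row does not reach is not made up. A row lasts 1/8 s, in which the tool goes at most 62.5 mm and 10.7 degrees, less where a joint would pass 70% of its speed; a pose out of reach is approached as far as the arm can. A call with a gripper value outside its range is refused whole. The fingers move at their own pace and stop on an object; "squeeze" is the grip in N (left out, the last holds). Time passes only in rows, so rows that do not move let the fingers close. It gives the time, the measured TCP pose, the force, the opening and the grip force at its end, in the units of the state.
- manip.sense(): the state, without advancing time (a new reading comes with each control period).
- manip.snapshot(name): name is "scene" or "top"; returns (picture, depth): 480x640x3 uint8, red, green, blue; 480x640 float32, mm along the optical axis (not along the pixel's ray), 0 where there is no reading.
- manip.calibration(name): a dict with "fov_y" (degrees; the focal length in pixels is half the picture's height over the tangent of half this angle, whatever the lens; pixels are square), "cx", "cy" (the principal point, pixels), "k1" (the pictures are not rectified: a ray, as slopes to the right and down, at radius r is drawn at 1 + k1 r^2 times it, then the intrinsics apply), "extrinsics" (4x4, takes a point from world to camera coordinates). Camera axes: x right, y up, looking along -z (the intrinsics and any distortion apply to the point x, -y, -z); pixel columns grow to the right and rows downward; lengths in mm; the calibration is good to about 2 mm. A picture is of the moment at which its call begins. calibration takes no time and is no camera call.
- manip.job_done(): hands the job in; it is judged then, once.
Trained networks look in the newest picture that a camera, given by its name, has taken for a name from the list of things; names that differ only in an ending like _2 or _b are one class to them, and where a whole thing is asked for, a point or a joint stands for the part that bears it (a point fixed in the world has none). Each returns a list of dicts, best first, with "confidence" (0 to 1); they miss things now and then, are a little off and sometimes report something else, mostly with a low value. They report only what shows in the picture. A call takes as long as a camera call.
- manip.look_for(camera, query): "xyz" ([x, y, z] in mm, in world coordinates, good to about 4 mm: the middle of the surface that is visible of it).
- manip.trace(camera, query): "mask" (480x640 bool, what is visible of it).
The state is a dict: "time_s": time; "qpos": joint angles; "qd": joint speeds; "effort": joint torques, N m; "position": TCP position; "tcp_rot": TCP orientation; "contact_force": force on the tool from outside, world axes, zero at the start; "wrist_torque": the same for the moment, N m; "width": finger opening in mm; "grip_force": force on a finger pad.
Only numpy, scipy, OpenCV 4.12 (cv2) and the standard library are available. Lean on these libraries where they do the work, as an engineer would, in place of code of your own. Each camera call takes 0.05 s, during which the arm holds its last target. There are 200 camera calls.

TASK

On the index slide, push the red-knobbed bolt out of the notch in the hand wheel's rim, then push the wheel round by its upright black handle, clockwise seen from above, through exactly one turn without running past it, so that the tray brings the second board under the inspection camera. Then push the bolt fully home into the notch again to lock the slide. Work by pushing only: grip and lift nothing, do not touch the tray or its boards, and leave the other things on the bench where they are.

Things in the scene. Friction and masses are not known exactly. Their poses are not given: they have to be found in the camera images.
- slide: The index slide, bolted down: grey foot plate (108 x 165 mm) with a blue bearing housing that carries the hand wheel, and a 40 mm aluminium rail running from it. Origin on the bench exactly below the wheel's vertical axis; +z up, +y along the rail from the wheel towards the camera, so the bolt lies on the -y side and +x is the far side.
- wheel_top (a point): Point on the wheel's vertical axis at the height of the rim's top (z = 0.096). Aluminium hand wheel with three spokes; rim 68 mm inner, 100 mm outer diameter, 14 mm thick, hub top 4 mm above the rim; the rim's outer edge has one notch, red at its bottom, 9 to 13 mm wide and 9 mm deep, which faces the bolt at the start.
- wheel (a joint): Angle of the hand wheel, rad: 0 at the start, grows clockwise seen from above; one turn = 6.283, two are possible. Each turn moves the tray 50 mm towards the wheel. Stays where left; 2 to 3 N at the handle turns it. Held fast while the bolt is in the notch. The bolt's rounded nose draws the wheel into place if it stands within about 5 degrees.
- handle: The wheel's upright round black handle, 19 mm diameter, 43 mm high, top at z = 0.141, on the rim 40 mm from the wheel's axis; at the start at x = -0.028, y = +0.028 of the slide. Origin on its own axis, 2 mm above the rim (z = 0.098). It spins freely on its pin, so its orientation means nothing.
- handle_mid (a point): Point on the axis of the black handle, halfway up it (world z about 0.120).
- bolt (a joint): Travel of the index bolt, m: 0 = fully home in the notch (locked), 0.016 = fully out, towards -y of the slide (away from the wheel). Stays where left; 3 to 4 N moves it. It can go home only with the notch in front of it.
- bolt_knob (a point): Middle of the bolt's upright red knob, 19 mm diameter, from z = 0.101 to 0.134, this point at z = 0.117; with the bolt home it stands at x = 0, y = -0.099 of the slide. The rules call the half of the knob that faces the wheel bolt_c3 and the outer half bolt_c4: pushing touches one of them, gripping both.
- bolt_guide (a point): Middle of the top of the bolt's dark steel guide (z = 0.100), 36 x 24 mm, between wheel and knob. Fingertips kept above z = 0.103 have free room over guide and rim, from the hub to the knob.
- camera (a point): Centre of the underside of the black inspection camera (43 mm across at its white light ring), z = 0.155, over the rail 200 mm from the wheel's axis; it reaches up to z = 0.265 and hangs on a steel post (0.274 high) 84 mm behind it (+x of the slide).
- tray: Black tray with three nests in a row, 84 x 156 mm, on the belt of the rail; origin under its middle, at slide frame y = 0.250 at the start and 0.200 after one turn. Not to be touched.
- board_1: Green relay circuit board, 42 x 70 mm, 35 mm high, loose in the tray's nest nearest the wheel; at the start under the camera. Origin at the centre of its underside.
- board_2: The same kind of board in the middle nest; it must come under the camera.
- board_3: The same kind of board in the nest farthest from the wheel.
- tweezers: Steel tweezers, 120 mm long, lying in front of the rail. Bystander.
- tip_cleaner: Round tip cleaner pot with brass wool, 67 mm diameter, 35 mm high, right of the bolt on the robot's side. Bystander.
- reel: Solder reel, 87 x 81 mm, 52 mm high, behind the wheel. Bystander.
- tape_roll: Blue tape roll, 67 mm diameter, 19 mm high, to the right. Bystander.
- side_cutter: Blue side cutter, 130 mm long, far right. Bystander.
- lamp_head (a point): Top of the head of the work light, a fixed black lamp clamped to the bench's front edge at the left (head 36 mm square, post 25 mm thick, upright). It stands near the arm's starting place, on the straight way to the slide: pass above it (z over 0.34 for the fingertips) or round it.
- shelf_clamp_foot (a point): Lowest point (screw end) of the black clamp fixed to the front edge of the shelf above the bench: 52 mm wide, its body reaches 42 mm nearer to the robot than this point from z = 0.49 up, over the far side of the wheel. Keep wrist and forearm clear of it; leaning the tool so that the wrist is nearer to the robot (about 10 degrees) helps.

How it is judged:
By the outcome, as a careful person would: the job done as asked, in the order asked, and still so for the second after the job is handed in, with the robot touching nothing.
It also fails if it takes over 67 s, if anything falls off the work surface, if the arm or the gripper's body presses on something with over 40 N, if the wrist force passes 120 N, or if a joint passes its speed limit or range.

## Working session

There is one attempt and no reset: what is moved stays moved. The work goes in short steps, Python scripts to look and compute and a tool call to move; the robot and the scene stay as the last step left them, time stands still between calls to the robot, and variables do not carry over. Pictures are saved under pics/ and viewed, at most 10 in all, crops included, and the job is handed in when it is done.

Besides the shell and the picture viewer there is one more tool, called after ">>>" as a command line: name --pt "numbers of a row" for each row, then --argument value for the rest. carry_out: Moves the arm, as the interface text tells. Its arguments: {"type":"object","properties":{"moves":{"type":"array","items":{"type":"array","items":{"type":"number"}}},"squeeze":{"type":"number"}},"required":["moves"]}

```bash
mkdir -p pics; ls; cat > h.py <<'E'
import numpy as np,cv2
from station import manip
def find(cam,names):
    for n in names:
        r=manip.look_for(cam,n)[:2]
        print(cam,n,[(np.round(d['xyz'],1).tolist(),round(d['confidence'],2)) for d in r])
def snap(cam,f=None):
    p,d=manip.snapshot(cam)
    if f: cv2.imwrite('pics/'+f,p[:,:,::-1])
    return p,d
def proj(cam,P):
    c=manip.calibration(cam);q=np.array(c['extrinsics'])@np.r_[P,1]
    s=np.array([q[0],-q[1]])/-q[2];f=240/np.tan(np.radians(c['fov_y'])/2)
    return s*(1+c['k1']*(s@s))*f+[c['cx'],c['cy']]
def unproj(cam,u,v,z):
    # ray hits the world plane z (mm)
    c=manip.calibration(cam);f=240/np.tan(np.radians(c['fov_y'])/2)
    m=np.array([u-c['cx'],v-c['cy']])/f;s=m.copy()
    for _ in range(20): s=m/(1+c['k1']*(s@s))
    E=np.array(c['extrinsics']);R=E[:3,:3];o=-R.T@E[:3,3]
    d=R.T@np.array([s[0],-s[1],-1]);return o+d*(z-o[2])/d[2]
E
python3 - <<'E'
from h import *
snap('scene','s0.png');snap('top','t0.png')
N=['handle_mid','bolt_knob','bolt_guide','wheel_top','camera','lamp_head','shelf_clamp_foot','tip_cleaner','reel','tape_roll','tweezers']
find('top',N);find('scene',N)
s=manip.sense();print(s['time_s'],s['position'],s['tcp_rot'],s['width'],manip.pinch_z)
E
```

```text
pics
top handle_mid [([451.1, 143.9, 134.9], 0.59), ([410.2, -41.8, 24.7], 0.21)]
top bolt_knob [([488.3, 25.4, 112.0], 0.55)]
top bolt_guide [([473.4, 364.4, 61.8], 0.73), ([477.7, 158.7, 52.8], 0.6)]
top wheel_top [([482.9, 158.3, 52.4], 0.84), ([461.7, 355.1, 57.0], 0.23)]
top camera [([479.0, 161.3, 49.4], 0.85)]Traceback (most recent call last):
  File "<stdin>", line 4, in <module>
  File "h.py", line 5, in find
    r=manip.look_for(cam,n)[:2]
      ~~~~~~~~~~~~~~^^^^^^^
ValueError: it knows: board, bolt, bolt_guide, bolt_knob, camera, handle, handle_mid, reel, side_cutter, slide, tape_roll, tip_cleaner, tray, tweezers, wheel, wheel_top
```

View pics/s0.png

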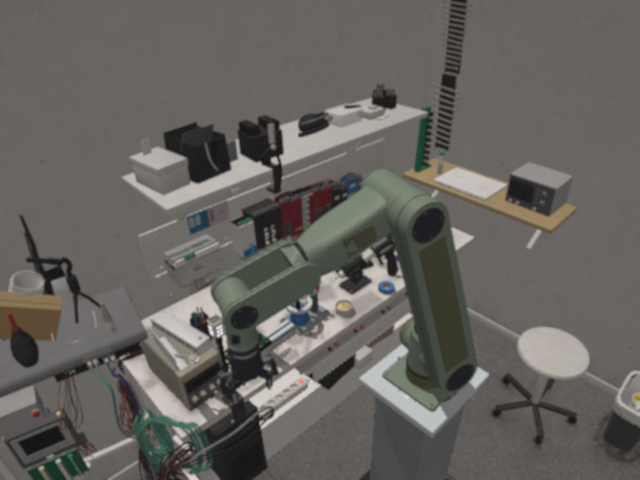

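View pics/t0.png

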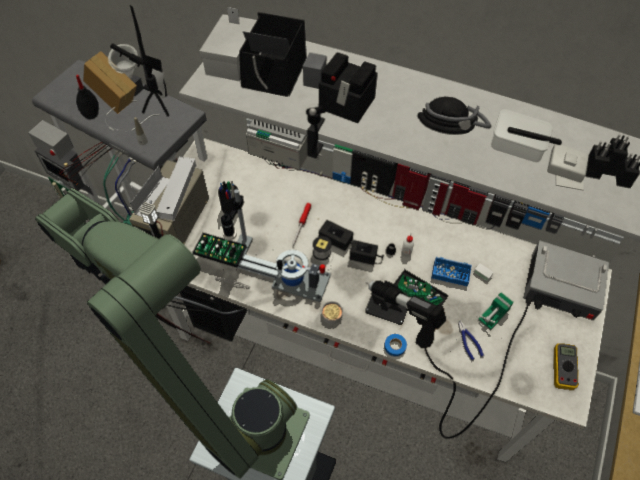

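```bash
python3 - <<'E'
from h import *
N=['handle_mid','bolt_knob','handle','bolt','wheel']
find('scene',N);find('top',['handle','bolt','wheel','tip_cleaner','reel'])
s=manip.sense();print(s['time_s'],s['position'],s['tcp_rot'],s['width'],manip.pinch_z)
for c in ('top','scene'):
    k=manip.calibration(c);E=np.array(k['extrinsics']);print(c,k['fov_y'],k['k1'],-E[:3,:3].T@E[:3,3])
E
```

```text
scene handle_mid [([456.0, 149.3, 122.8], 0.4), ([386.2, -249.2, 19.3], 0.39)]
scene bolt_knob [([456.9, 136.9, 94.5], 0.5)]
scene handle []
scene bolt []
scene wheel [([457.4, 134.8, 95.1], 0.67)]
top handle [([452.0, 147.6, 134.1], 0.51)]
top bolt [([494.7, 25.8, 111.0], 0.56)]
top wheel []
top tip_cleaner [([412.1, -43.3, 28.6], 0.86), ([489.7, -466.6, 6.9], 0.49)]
top reel [([609.4, 71.6, 53.5], 0.57)]
0.85 [159.89689685 552.3593567  231.35205222] [9.28752332e-06 1.40428018e-01 9.90090888e-01 7.54381318e-05] 85.30268067198801 18.700000000000003
top 43.12713732891547 -0.15700055306477473 [-375.83107943 -313.76807118 1703.26018947]
scene 54.112008859659234 -0.11580874444249518 [-547.02285137  940.40623375 1195.94295925]
```

The top view shows the wheel at about (292,270), the black handle at (293,256), the red knob at (321,268) and the clamp at about (314,130). I'll measure more closely.

```bash
cat >> h.py <<'E'
def cloud(cam,d):
    c=manip.calibration(cam);f=240/np.tan(np.radians(c['fov_y'])/2)
    u,v=np.meshgrid(np.arange(640),np.arange(480))
    m=np.dstack([(u-c['cx'])/f,(v-c['cy'])/f]);s=m.copy()
    for _ in range(20): s=m/(1+c['k1']*(s**2).sum(-1,keepdims=True))
    E=np.array(c['extrinsics']);P=np.dstack([s[...,0]*d,-s[...,1]*d,-d])-E[:3,3]
    P=P@E[:3,:3];P[d==0]=np.nan;return P
E
python3 - <<'E'
from h import *
p,d=snap('top');np.savez('t0.npz',p=p,d=d);P=cloud('top',d)
c=p[180:320,190:370,::-1];cv2.imwrite('pics/c0.png',cv2.resize(c,(720,560),interpolation=cv2.INTER_CUBIC))
hsv=cv2.cvtColor(p,cv2.COLOR_RGB2HSV).astype(int)
reg=np.zeros((480,640),bool);reg[230:310,250:350]=1
red=reg&((hsv[...,0]<8)|(hsv[...,0]>172))&(hsv[...,1]>130)&(P[...,2]>80)
print('red',red.sum(),np.nanmedian(P[red],0),np.nanmin(P[red],0),np.nanmax(P[red],0))
v,u=np.nonzero(red&(P[...,2]>125));print('knob top px',u.mean(),v.mean(),unproj('top',u.mean(),v.mean(),134) if len(u) else '')
h=reg&(P[...,2]>133)&(P[...,2]<150)
v,u=np.nonzero(h);print('handle top',h.sum(),u.mean(),v.mean(),unproj('top',u.mean(),v.mean(),141),np.nanmean(P[h],0))
rim=reg&(P[...,2]>86)&(P[...,2]<106)
Q=P[rim];print('rim',len(Q),np.percentile(Q,[2,50,98],axis=0).round(1))
# clamp
for (a,b) in [(300,330),]:
    R=P[100:170,a:b].reshape(-1,3);R=R[(R[:,2]>300)&(R[:,0]<760)]
    print('clamp',len(R),np.percentile(R,[1,50,99],axis=0).round(0))
print({k:np.round(proj('top',x),0).tolist() for k,x in dict(h=[451,146,141],w=[485,120,96],cam=[485,320,265]).items()})
# lamp: anything high, front-left
R=P.reshape(-1,3);m=(R[:,0]<420)&(R[:,0]>150)&(R[:,1]>100)&(R[:,1]<600)&(R[:,2]>150)&(R[:,2]<345)
print('lamp',m.sum(),np.percentile(R[m],[5,50,95],axis=0).round(0) if m.sum() else '')
E
```

```text
red 44 [491.27795204  18.08488913 130.18138533] [484.79548678   9.79637119  96.02696247] [502.83277549  80.70900103 140.14652367]
knob top px 321.9259259259259 266.51851851851853 [492.58143363  18.08462397 134.        ]
handle top 41 294.390243902439 262.780487804878 [469.66667172  97.92498629 141.        ] [470.99030655  98.64475175 138.49753894]
rim 646 [[441.   28.9  87.2]
 [489.9 105.1  96.6]
 [534.5 162.4 105.6]]
clamp 1396 [[582.  50. 476.]
 [621.  89. 581.]
 [704. 157. 660.]]
{'h': [277.0, 263.0], 'w': [290.0, 264.0], 'cam': [225.0, 212.0]}
lamp 558 [[356. 488. 157.]
 [372. 503. 286.]
 [414. 588. 335.]]
```

View pics/c0.png

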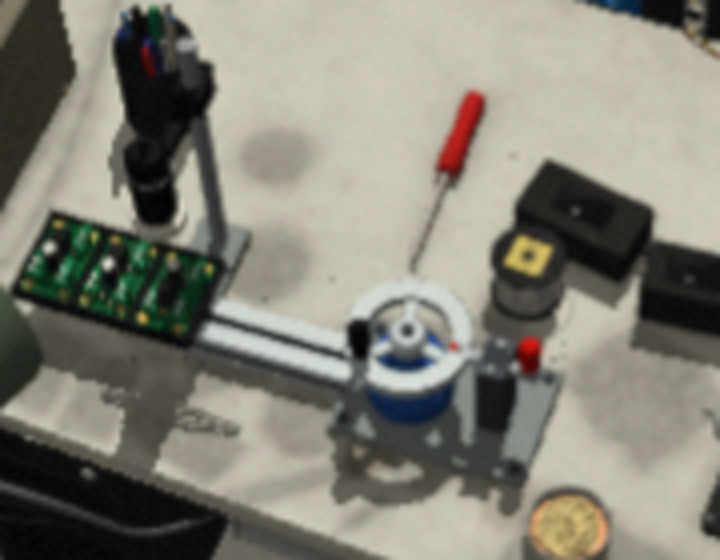

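The crop shows the wheel hub at (406,331), the handle top at (360,326), the red knob top at (528,344) and the red notch at (455,347), which faces the bolt. I'll unproject these and fit the slide frame.

```bash
python3 - <<'E'
from h import *
p=np.load('t0.npz')['p']
U=lambda cx,cy,z: unproj('top',190+(cx+.5)/4-.5,180+(cy+.5)/4-.5,z)
# rectified view of plane z=96: 1 px = 0.25 mm, to fit rim
xs=np.arange(400,560,.4);ys=np.arange(-20,200,.4)
M=np.array([[proj('top',[x,y,96]) for y in ys[::-1]] for x in xs[::-1]],np.float32)
r=cv2.remap(p,M[...,0],M[...,1],cv2.INTER_CUBIC);cv2.imwrite('pics/r0.png',r[:,:,::-1])
print('hub',U(406,331,100).round(1),'handle',U(360,326,141).round(1),'knob',U(528,344,134).round(1),'notch',U(455,347,90).round(1))
g=cv2.cvtColor(p,cv2.COLOR_RGB2HSV)
for nm,cond,z in (('handle',(g[...,2]<60),0),('knob',(g[...,1]>130)&((g[...,0]<8)|(g[...,0]>172)),0)):
    m=np.zeros(g.shape[:2],bool);b=(slice(255,275),slice(274,286)) if nm=='handle' else (slice(258,280),slice(314,330))
    m[b]=cond[b];v,u=np.nonzero(m);print(nm,m.sum(),u.mean(),u.min(),u.max(),v.min(),v.max(),'axis mid',unproj('top',u.mean(),v.mean(),120 if nm=='handle' else 117).round(1))
    a=manip.trace('top','handle' if nm=='handle' else 'bolt_knob')
    for t in a[:2]:
        v,u=np.nonzero(t['mask']);print('trace',t['confidence'],len(u),u.mean(),v.mean(),u.min(),u.max(),v.min(),v.max())
E
```

```text
Traceback (most recent call last):
  File "h.py", line 12, in proj
    c=manip.calibration(cam);q=np.array(c['extrinsics'])@np.r_[P,1]
ValueError: time passes only in moves, steps and waits
```

```bash
python3 - <<'E'
s=open('h.py').read().replace("manip.calibration(","cal(")
s=s.replace("def find","import functools\n@functools.lru_cache\ndef cal(n): return manip.calibration(n)\ndef find",1)
open('h.py','w').write(s)
E
python3 - <<'E'
from h import *
p=np.load('t0.npz')['p']
U=lambda cx,cy,z: unproj('top',190+(cx+.5)/4-.5,180+(cy+.5)/4-.5,z)
xs=np.arange(400,560,.4);ys=np.arange(-20,200,.4)
M=np.array([[proj('top',[x,y,96]) for y in ys[::-1]] for x in xs[::-1]],np.float32)
r=cv2.remap(p,M[...,0],M[...,1],cv2.INTER_CUBIC);cv2.imwrite('pics/r0.png',r[:,:,::-1])
print('hub',U(406,331,100).round(1),'handle',U(360,326,141).round(1),'knob',U(528,344,134).round(1),'notch',U(455,347,90).round(1))
g=cv2.cvtColor(p,cv2.COLOR_RGB2HSV)
for nm,cond,b,z in (('handle',g[...,2]<60,(slice(255,275),slice(274,286)),120),('bolt_knob',(g[...,1]>130)&((g[...,0]<8)|(g[...,0]>172)),(slice(258,280),slice(314,330)),117)):
    m=np.zeros(g.shape[:2],bool);m[b]=cond[b];v,u=np.nonzero(m);print(nm,m.sum(),u.min(),u.max(),v.min(),v.max(),'axis mid',unproj('top',u.mean(),v.mean(),z).round(1))
    for t in manip.trace('top',nm)[:2]:
        v,u=np.nonzero(t['mask']);print('trace',round(t['confidence'],2),len(u),u.min(),u.max(),v.min(),v.max(),unproj('top',u.mean(),v.mean(),z).round(1))
E
```

```text
hub [489.4 118.6 100. ] handle [458.2 141.3 141. ] knob [495.1  20.1 134. ] notch [495.8  80.6  90. ]
handle 43 277 282 260 269 axis mid [458.7 143.3 120. ]
trace 0.64 244 193 245 234 266 [424.1 332.1 120. ]
trace 0.43 40 277 281 259 268 [461.6 145.9 120. ]
bolt_knob 44 319 324 264 272 axis mid [497.   20.1 117. ]
trace 0.53 43 318 323 265 273 [491.8  20.4 117. ]
```

View pics/r0.png

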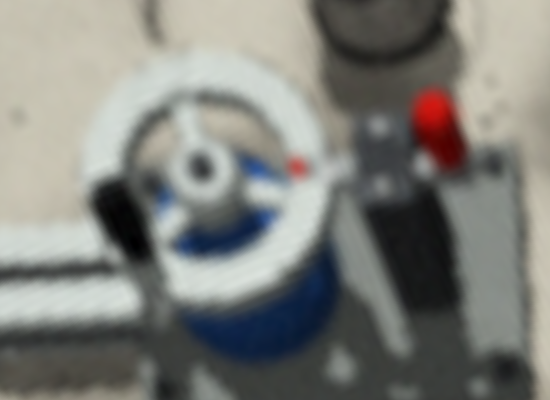

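The rectified view (0.4 mm/px) shows the rim centred at about (206,175). That puts the wheel axis at about (489.5,117.7), with the slide turned by about 0.066 rad. Next I'll check the wrist height against the clamp.

```bash
python3 - <<'E'
from h import *
d=np.load('t0.npz')['d'];P=cloud('top',d).reshape(-1,3)
t=np.array([159.9,552.3]);u=t/np.hypot(*t)
Q=P[np.isfinite(P[:,0])];rad=(Q[:,:2]@u)-np.hypot(*t);lat=Q[:,:2]@np.array([-u[1],u[0]])
for a in range(-150,100,20):
    m=(rad>a)&(rad<a+20)&(abs(lat)<90)&(Q[:,2]>230);print(a,m.sum(),np.percentile(Q[m,2],[2,50,98]).round() if m.sum()>3 else '',np.percentile(lat[m],[2,98]).round() if m.sum()>3 else '')
R=P[(P[:,1]>20)&(P[:,1]<180)&(P[:,0]>560)&(P[:,0]<720)&(P[:,2]>440)]
for z in range(440,680,20):
    m=(R[:,2]>z)&(R[:,2]<z+20)
    if m.sum()>3: print('clamp z',z,m.sum(),R[m].min(0).round(),R[m].max(0).round())
E
```

```text
-150 353 [572. 634. 643.] [-51.  60.]
-130 168 [555. 629. 635.] [-52.  59.]
-110 155 [552. 621. 629.] [-52.  60.]
-90 159 [321. 602. 623.] [-51.  59.]
-70 181 [311. 591. 616.] [-51.  58.]
-50 703 [312. 562. 609.] [-48.  58.]
-30 587 [327. 582. 603.] [-48.  60.]
-10 342 [390. 589. 598.] [-52.  59.]
10 148 [535. 584. 592.] [-53.  59.]
30 15 [244. 259. 575.] [-28.  57.]
50 0  
70 0  
90 0  
clamp z 440 5 [617.  86. 453.] [630.  96. 459.]
clamp z 460 12 [616.  77. 462.] [627.  89. 478.]
clamp z 480 41 [587.  78. 490.] [644. 104. 500.]
clamp z 500 63 [585.  79. 500.] [640. 103. 520.]
clamp z 520 43 [580.  79. 520.] [624. 101. 540.]
clamp z 540 58 [579.  26. 540.] [607. 125. 560.]
clamp z 560 749 [578.  20. 560.] [719. 180. 580.]
clamp z 580 1123 [581.  20. 580.] [719. 180. 600.]
clamp z 600 251 [582.  20. 600.] [681. 122. 620.]
clamp z 620 249 [587.  21. 620.] [682. 121. 640.]
clamp z 640 256 [592.  20. 640.] [684. 106. 660.]
clamp z 660 368 [596.  20. 660.] [720. 109. 680.]
```

>>> carry_out --pt "0 0 0 0.055 0" --pt "0 0 0 0.055 0" --pt "0 0 0 0.04 0" --pt "0 0.027 -0.049 0 0.07" --pt "0 0.027 -0.049 0 0.07" --squeeze 20

```text
time_s: 1.62
position: [214.4, 453.6, 381.6]
tcp_rot: [0.0, 0.069, 0.998, 0.0]
contact_force: [1.1, 0.5, -0.4]
width: 0.1
grip_force: 0.0
```

>>> carry_out --pt "0 0.027 -0.049 0 0.07" --pt "0 0.027 -0.049 0 0.07" --pt "0 0.027 -0.049 0 0.067" --pt "0 0.027 -0.049 0 0" --pt "0 0.027 -0.049 0 0"

```text
time_s: 2.25
position: [349.4, 207.7, 381.6]
tcp_rot: [0.0, -0.033, 0.999, 0.0]
contact_force: [0.0, -0.9, 0.1]
width: 0.0
grip_force: 0.0
```

>>> carry_out --pt "0 0.036 -0.038 -0.02 0" --pt "0 0.036 -0.038 -0.03 0" --pt "0 0.036 -0.038 -0.03 0" --pt "0 0.0366 -0.0387 -0.03 0" --pt "0 0 0 -0.04 0"

```text
time_s: 2.88
position: [496.2, 54.1, 230.5]
tcp_rot: [0.001, -0.03, 1.0, -0.0]
contact_force: [-0.5, 0.6, -0.2]
width: -0.1
grip_force: 0.0
```

```bash
python3 - <<'E'
from h import *
p,d=snap('top');np.savez('t1.npz',p=p,d=d);a,_=snap('scene')
c=np.hstack([cv2.resize(p[200:300,240:340],(400,400),interpolation=cv2.INTER_CUBIC),cv2.resize(a[220:340,240:360],(400,400),interpolation=cv2.INTER_CUBIC)])
cv2.imwrite('pics/c1.png',c[:,:,::-1])
print(proj('scene',[494,55,110]),manip.sense()['position'])
E
```

```text
[310.83379896 290.38857652] [491.0232071   55.63300932 227.25762247]
```

View pics/c1.png

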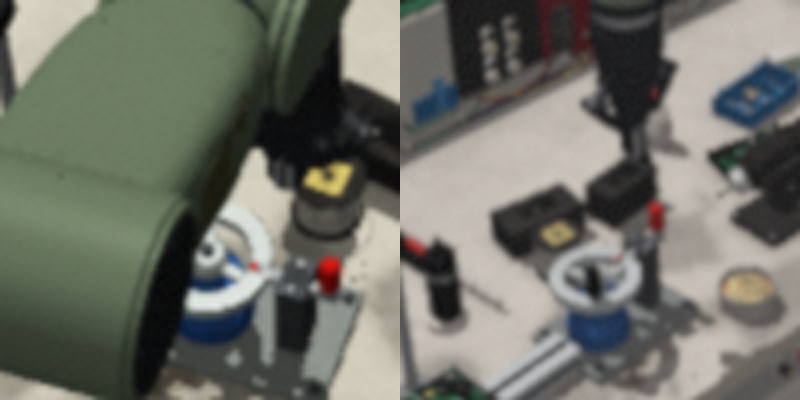

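The left half (top camera) shows the arm beside the wheel, with the knob at crop (330,275). The right half (scene camera) shows the knob at crop (655,215), the handle at (592,280) and the fingers at about (635,140). I'll cross-check the fitted frame in the scene view.

```bash
cat >> h.py <<'E'
C=np.array([489.5,117.7]);th=0.066
def S(x,y): return C+x*np.array([np.cos(th),np.sin(th)])+y*np.array([-np.sin(th),np.cos(th)])
E
python3 - <<'E'
from h import *
a,_=snap('scene')
for n,P in dict(knob=[*S(0,-99),134],handle=[*S(-28,28),141],handlebase=[*S(-28,28),98],hub=[*C,100],tcp=manip.sense()['position']).items():
    q=proj('scene',P);print(n,q.round(1),'crop',((q-[240,220])/.3+[400,0]).round(0))
find('scene',['handle_mid','bolt_knob','wheel_top'])
E
```

```text
knob [317.4 280.8] crop [658. 203.]
handle [298.3 298.9] crop [594. 263.]
handlebase [298.9 308.2] crop [596. 294.]
hub [299.  300.7] crop [597. 269.]
tcp [309.7 264.3] crop [632. 148.]
scene handle_mid [([405.5, -39.4, 21.2], 0.69), ([454.5, 150.8, 122.1], 0.37)]
scene bolt_knob [([492.5, 24.0, 111.9], 0.47)]
scene wheel_top [([471.5, 199.7, 56.4], 0.59)]
```

The projections match the picture. Descending over the guide.

>>> carry_out --pt "0 0 0 -0.045 0" --pt "0 0 0 -0.045 0" --pt "0 0 0 -0.02 0" --pt "0 0.001 0 -0.007 0" --pt "0 0 0 0 0"

```text
time_s: 3.8
position: [495.5, 57.0, 115.6]
tcp_rot: [0.001, -0.033, 0.999, 0.0]
contact_force: [0.1, 0.0, 0.1]
width: 0.2
grip_force: 0.0
```

>>> carry_out --pt "0 0.0003 -0.005 0 0" --pt "0 0.0002 -0.003 0 0" --pt "0 0.0002 -0.003 0 0" --pt "0 0 0 0 0"

```text
time_s: 4.3
position: [495.3, 45.3, 114.5]
tcp_rot: [0.0, -0.032, 0.999, 0.0]
contact_force: [0.0, -1.2, 0.3]
width: 0.1
grip_force: 0.0
```

>>> carry_out --pt "0 0.0001 -0.002 0 0" --pt "0 0.0001 -0.002 0 0" --pt "0 0.0001 -0.002 0 0" --pt "0 0 0 0 0"

```text
time_s: 4.8
position: [495.5, 39.7, 114.3]
tcp_rot: [0.0, -0.033, 0.999, 0.0]
contact_force: [0.0, 2.4, 1.0]
width: 0.1
grip_force: 1.4
```

>>> carry_out --pt "0 0.0001 -0.002 0 0" --pt "0 0.0001 -0.002 0 0" --pt "0 0 0 0 0"

```text
time_s: 5.18
position: [495.8, 35.4, 114.3]
tcp_rot: [0.0, -0.033, 0.999, -0.0]
contact_force: [-0.6, 2.3, 0.2]
width: 0.1
grip_force: 1.2
```

>>> carry_out --pt "0 0.0002 -0.003 0 0" --pt "0 0.0002 -0.003 0 0" --pt "0 0.0001 -0.002 0 0" --pt "0 0 0 0 0"

```text
time_s: 5.68
position: [496.3, 27.4, 114.3]
tcp_rot: [0.0, -0.032, 0.999, -0.0]
contact_force: [-0.2, 3.3, 0.5]
width: 0.3
grip_force: 1.3
```

>>> carry_out --pt "0 0.0001 -0.001 0 0" --pt "0 0 0 0 0"

```text
time_s: 5.92
position: [496.3, 27.3, 114.4]
tcp_rot: [0.0, -0.032, 0.999, 0.001]
contact_force: [-0.4, 4.9, 1.4]
width: 0.4
grip_force: 2.8
```

>>> carry_out --pt "0 0.0001 -0.001 0 0" --pt "0 0 0 0 0"

```text
time_s: 6.18
position: [496.3, 27.1, 114.4]
tcp_rot: [-0.0, -0.032, 0.999, 0.002]
contact_force: [0.0, 9.8, 1.6]
width: -0.3
grip_force: 4.4
```

Bolt is fully out: hard stop at y≈27.2. Now I'll plan the path round the wheel.

```bash
cat > path.py <<'E'
from h import *
a=np.array([1,1])/2**.5;b=np.array([1,-1])/2**.5
def push(phi,ha=14.7,hb=11.,k=1.6):   # pusher centre (slide frame) that brings handle to angle phi (rad)
    h=40*np.array([np.cos(phi),np.sin(phi)]);t=np.array([np.sin(phi),-np.cos(phi)])
    s=lambda c:np.clip(k*c,-1,1)
    return h-9.5*t-ha*s(t@a)*a-hb*s(t@b)*b
def actual(p,phi0,ha=14.7,hb=11.):    # resulting handle angle: first free angle going clockwise
    phi=phi0
    while True:
        q=40*np.array([np.cos(phi),np.sin(phi)])-p
        dx=np.maximum(np.abs([q@a,q@b])-[ha,hb],0)
        if np.hypot(*dx)>=9.5: return phi
        phi-=.005
E
python3 - <<'E'
from path import *
s=manip.sense();print(s['time_s'],s['position'])
h0=np.radians(135);print('approach',S(*(push(h0)-8*a)).round(1),'contact',S(*push(h0)).round(1))
phi=h0
for i,g in enumerate(range(0,361,10)):
    p=push(h0-np.radians(g));phi=actual(p,phi);w=S(*p)
    print(g,w.round(1),'d',(w-(S(*push(h0-np.radians(g-10))))).round(1),'wheel',np.degrees(h0-phi).round(1))
E
```

```text
6.175 [496.31720299  27.0994857  114.42783868]
approach [438.2 119.8] contact [443.5 125.9]
0 [443.5 125.9] d [0.5 8.6] wheel 0.3
10 [445.1 133.9] d [1.6 8. ] wheel 10.3
20 [447.7 141.1] d [2.6 7.2] wheel 20.9
30 [451.3 147.3] d [3.6 6.2] wheel 31.5
40 [456. 152.] d [4.7 4.7] wheel 40.1
50 [462.9 154.1] d [6.8 2.1] wheel 50.1
60 [471.9 157.2] d [9.  3.1] wheel 61.9
70 [481.5 159.6] d [9.6 2.4] wheel 71.0
80 [491.1 161. ] d [9.6 1.4] wheel 80.2
90 [500.4 161.3] d [9.3 0.3] wheel 90.2
100 [509.1 160.5] d [ 8.7 -0.8] wheel 100.3
110 [517.  158.6] d [ 7.9 -1.9] wheel 111.2
120 [523.8 155.7] d [ 6.8 -2.9] wheel 121.8
130 [529.  151.5] d [ 5.2 -4.2] wheel 130.1
140 [531.1 144.7] d [ 2.1 -6.8] wheel 140.1
150 [533.7 136.1] d [ 2.5 -8.6] wheel 151.5
160 [535.4 127.1] d [ 1.7 -9. ] wheel 161.0
170 [536.  118.2] d [ 0.6 -8.9] wheel 170.5
180 [535.5 109.5] d [-0.5 -8.6] wheel 180.2
190 [533.9 101.5] d [-1.6 -8. ] wheel 190.2
200 [531.3  94.3] d [-2.6 -7.2] wheel 201.1
210 [527.7  88.1] d [-3.6 -6.2] wheel 211.4
220 [523.   83.4] d [-4.7 -4.7] wheel 220.0
230 [516.1  81.3] d [-6.8 -2.1] wheel 230.0
240 [507.1  78.2] d [-9.  -3.1] wheel 241.8
250 [497.5  75.8] d [-9.6 -2.4] wheel 251.0
260 [487.9  74.4] d [-9.6 -1.4] wheel 260.4
270 [478.6  74.1] d [-9.3 -0.3] wheel 270.1
280 [469.9  74.9] d [-8.7  0.8] wheel 280.5
290 [462.   76.8] d [-7.9  1.9] wheel 291.1
300 [455.2  79.7] d [-6.8  2.9] wheel 301.7
310 [450.   83.9] d [-5.2  4.2] wheel 310.3
320 [447.9  90.7] d [-2.1  6.8] wheel 320.3
330 [445.3  99.3] d [-2.5  8.6] wheel 331.5
340 [443.6 108.3] d [-1.7  9. ] wheel 340.9
350 [443.  117.2] d [-0.6  8.9] wheel 350.4
360 [443.5 125.9] d [0.5 8.6] wheel 360.1
```

>>> carry_out --pt "0 -0.001 0.014 0 0" --pt "0 -0.008 0.012 0 -0.157" --pt "0 -0.012 0.012 0 -0.157" --pt "0 -0.012 0.012 0 -0.157" --pt "0 -0.012 0.012 0 -0.157"

```text
time_s: 6.8
position: [450.8, 87.8, 114.2]
tcp_rot: [0.0, 0.28, 0.96, -0.001]
contact_force: [0.3, -0.5, -0.9]
width: 0.0
grip_force: 0.0
```

>>> carry_out --pt "0 -0.012 0.009 0 -0.157" --pt "0 0 0.008 -0.005 0" --pt "0 0 0.006 0 0" --pt "0 0 0 0 0"

```text
time_s: 7.3
position: [439.9, 110.9, 109.2]
tcp_rot: [0.0, 0.351, 0.936, -0.0]
contact_force: [0.8, -0.3, 0.5]
width: -0.0
grip_force: 0.0
```

```bash
python3 - <<'E'
from h import *
from scipy.spatial.transform import Rotation as R
s=manip.sense();q=s['tcp_rot'];y=R.from_quat(q,scalar_first=True).as_matrix()[:,1]
print(s['position'],s['contact_force'],np.degrees(np.arctan2(y[1],y[0])),s['qpos'])
a,_=snap('scene');np.savez('s1.npz',p=a)
for t in manip.trace('scene','handle')[:3]:
    v,u=np.nonzero(t['mask']);print(t['confidence'],len(u),u.mean(),v.mean(),u.min(),u.max(),v.min(),v.max())
E
```

```text
[439.93140938 110.89867154 109.23493863] [ 0.7886167  -0.32043733  0.5298575 ] 48.8685606970607 [ 2.21796170e-01  2.53802275e-01  2.00940277e+00 -3.87711197e-04
  8.78149160e-01 -6.30873564e-01]
0.37 47 297.72340425531917 304.2340425531915 295 300 300 309
```

>>> carry_out --pt "0 -0.001 0.006 0 0" --pt "0 0.001 0.004 0 0" --pt "0 0.0007 0.0007 0 0" --pt "0 0 0 0 0"

```text
time_s: 7.9
position: [440.2, 121.4, 109.4]
tcp_rot: [0.0, 0.352, 0.936, 0.0]
contact_force: [-0.4, -0.4, -0.4]
width: 0.2
grip_force: 0.0
```

>>> carry_out --pt "0 0.0007 0.0008 0 0" --pt "0 0.0007 0.0008 0 0" --pt "0 0 0 0 0"

```text
time_s: 8.28
position: [441.6, 123.0, 109.3]
tcp_rot: [0.0, 0.352, 0.936, 0.0]
contact_force: [0.9, -0.0, 0.2]
width: -0.2
grip_force: 0.0
```

>>> carry_out --pt "0 0.0007 0.0008 0 0" --pt "0 0 0 0 0"

```text
time_s: 8.52
position: [442.3, 123.8, 109.3]
tcp_rot: [0.0, 0.352, 0.936, 0.0]
contact_force: [0.3, -0.2, -0.6]
width: 0.3
grip_force: 0.0
```

>>> carry_out --pt "0 0.0007 0.0008 0 0" --pt "0 0 0 0 0"

```text
time_s: 8.78
position: [443.0, 124.6, 109.3]
tcp_rot: [0.0, 0.352, 0.936, 0.0]
contact_force: [-0.4, -0.4, -0.2]
width: 0.1
grip_force: 0.0
```

>>> carry_out --pt "0 0.0007 0.0008 0 0" --pt "0 0 0 0 0"

```text
time_s: 9.02
position: [443.7, 125.4, 109.4]
tcp_rot: [0.0, 0.352, 0.936, 0.0]
contact_force: [-0.4, 0.5, -0.7]
width: 0.3
grip_force: 0.0
```

>>> carry_out --pt "0 0.0007 0.0008 0 0" --pt "0 0 0 0 0"

```text
time_s: 9.28
position: [444.4, 126.2, 109.3]
tcp_rot: [0.0, 0.352, 0.936, 0.0]
contact_force: [0.9, 0.1, 0.7]
width: 0.1
grip_force: 0.0
```

>>> carry_out --pt "0 0.0007 0.0008 0 0" --pt "0 0 0 0 0"

```text
time_s: 9.52
position: [445.1, 127.0, 109.3]
tcp_rot: [0.0, 0.352, 0.936, 0.0]
contact_force: [-0.2, 0.2, 0.3]
width: 0.2
grip_force: 0.0
```

>>> carry_out --pt "0 0.0007 0.0008 0 0" --pt "0 0 0 0 0"

```text
time_s: 9.78
position: [445.8, 127.8, 109.3]
tcp_rot: [0.0, 0.352, 0.936, 0.0]
contact_force: [-0.0, 0.3, -0.2]
width: -0.1
grip_force: 0.0
```

>>> carry_out --pt "0 0.0007 0.0008 0 0" --pt "0 0 0 0 0"

```text
time_s: 10.02
position: [446.0, 128.3, 109.3]
tcp_rot: [-0.0, 0.352, 0.936, -0.0]
contact_force: [-1.3, -1.8, 1.3]
width: 0.3
grip_force: 1.1
```

>>> carry_out --pt "0 0.0007 0.0008 0 0" --pt "0 0 0 0 0"

```text
time_s: 10.28
position: [446.8, 129.3, 109.3]
tcp_rot: [-0.0, 0.352, 0.936, -0.0]
contact_force: [-2.5, -2.7, 0.9]
width: 0.1
grip_force: 1.3
```

```bash
python3 - <<'E'
from h import *
a,_=snap('scene');s=manip.sense();print(s['position'],s['contact_force'],s['grip_force'])
b=np.load('s1.npz')['p']
c=np.hstack([cv2.resize(x[270:330,270:330],(400,400),interpolation=cv2.INTER_CUBIC) for x in (b,a)])
cv2.imwrite('pics/c2.png',c[:,:,::-1])
E
```

```text
[446.81539318 129.24678567 109.25804263] [-2.97561067 -2.48638361  1.49375134] 1.318090979475528
```

View pics/c2.png

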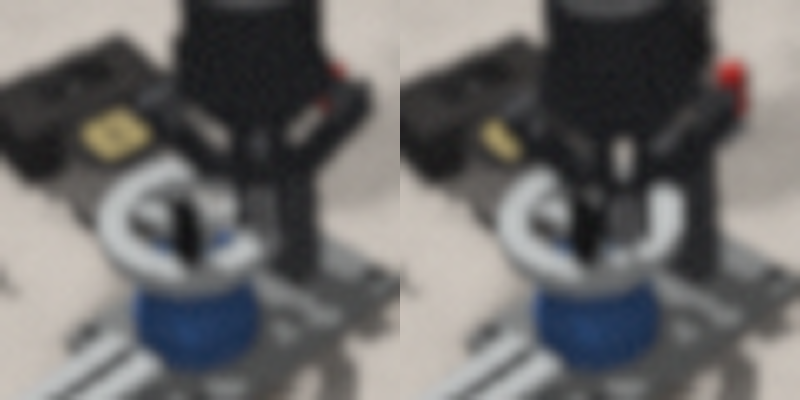

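Left and right crops show the wheel (190,230) and handle (185,235) with the fingers now against the handle. Contact started at TCP ≈ (446.0,128.1), which I take as the reference for one full turn. Now pushing round.

>>> carry_out --pt "0 0 0.006 0 0" --pt "0 0.0026 0.0072 0 0" --pt "0 0.0036 0.0062 0 0" --pt "0 0.0047 0.0047 0 0" --pt "0 0.0068 0.0021 0 0"

```text
time_s: 10.95
position: [464.9, 156.5, 109.2]
tcp_rot: [-0.0, 0.352, 0.936, 0.0]
contact_force: [-2.9, 1.2, 0.3]
width: -0.3
grip_force: 1.8
```

>>> carry_out --pt "0 0.009 0.0031 0 0" --pt "0 0.0096 0.0024 0 0" --pt "0 0.0096 0.0014 0 0" --pt "0 0.0093 0.0003 0 0" --pt "0 0 0 0 0"

```text
time_s: 11.58
position: [504.2, 162.7, 109.5]
tcp_rot: [0.001, 0.352, 0.936, 0.001]
contact_force: [-0.2, 0.2, 0.4]
width: 0.2
grip_force: 0.0
```

```bash
python3 - <<'E'
from path import *
a,_=snap('scene');s=manip.sense();print(s['position'],s['contact_force'],s['grip_force'])
c=cv2.resize(a[270:330,270:330],(400,400),interpolation=cv2.INTER_CUBIC)
cv2.imwrite('pics/c3.png',c[:,:,::-1])
find('scene',['handle_mid','handle'])
for g in (75,90,100):
    w=S(*(40*np.array([np.cos(np.radians(135-g)),np.sin(np.radians(135-g))])));print(g,((proj('scene',[*w,141])-270)*400/60).round(),((proj('scene',[*w,98])-270)*400/60).round())
E
```

```text
[503.71509569 162.5740654  109.59682119] [-0.18242961 -0.06953988 -0.07926276] 0.0
scene handle_mid [([484.7, 125.5, 93.6], 0.17)]
scene handle []
75 [117. 161.] [122. 222.]
90 [115. 148.] [120. 210.]
100 [116. 140.] [121. 202.]
```

View pics/c3.png

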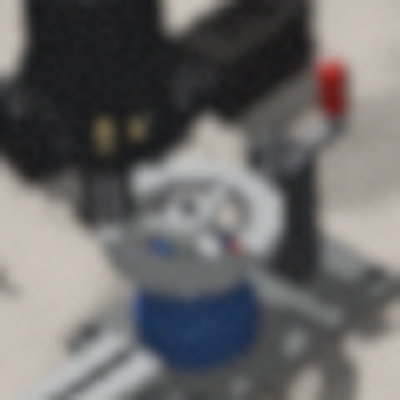

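The red notch is now at crop (235,243) and the handle is behind the fingers at (115,150). I'll get the wheel angle from the notch.

```bash
cat >> path.py <<'E'
def notch(cam,g,r=43,z=91):
    f=np.radians(-90-g);return proj(cam,[*S(r*np.cos(f),r*np.sin(f)),z])
def red(cam,im,g,box=9):
    # red blob near the notch's expected place -> best angle
    h=cv2.cvtColor(im,cv2.COLOR_RGB2HSV).astype(int);m=((h[...,0]<12)|(h[...,0]>168))&(h[...,1]>80)
    u,v=notch(cam,g);yy,xx=np.nonzero(m);k=np.hypot(xx-u,yy-v)<box;return (len(xx[k]),xx[k].mean(),yy[k].mean()) if k.any() else None
E
python3 - <<'E'
from path import *
a,_=snap('scene');t,_=snap('top')
for c,i in (('scene',a),('top',t)): print(c,red(c,i,90),[(g,notch(c,g).round(1).tolist()) for g in (70,80,90,100,110)])
b=np.load('t0.npz')['p'];print('start top',red('top',b,0),notch('top',0))
E
```

```text
scene None [(70, [309.8, 305.4]), (80, [308.8, 306.6]), (90, [307.5, 307.7]), (100, [305.9, 308.6]), (110, [304.1, 309.4])]
top (3, np.float64(286.6666666666667), np.float64(272.6666666666667)) [(70, [291.6, 276.0]), (80, [289.2, 275.9]), (90, [286.8, 275.4]), (100, [284.6, 274.6]), (110, [282.6, 273.4])]
start top (3, np.float64(302.6666666666667), np.float64(266.3333333333333)) [304.66807741 267.72706108]
```

>>> carry_out --pt "0 0.0066 -0.0005 0 0" --pt "0 0.0079 -0.0019 0 0" --pt "0 0.0068 -0.0029 0 0" --pt "0 0.0047 -0.0042 0 0" --pt "0 0.002 -0.0068 0 0"

```text
time_s: 12.45
position: [531.0, 146.4, 109.4]
tcp_rot: [0.0, 0.352, 0.936, 0.0]
contact_force: [-1.6, 2.9, 1.5]
width: 0.0
grip_force: 1.7
```

>>> carry_out --pt "0 0.0015 -0.0086 0 0" --pt "0 0.0005 -0.009 0 0" --pt "0 0 -0.0089 0 0" --pt "0 0 -0.0087 0 0" --pt "0 -0.0005 -0.008 0 0"

```text
time_s: 13.08
position: [532.2, 102.5, 109.4]
tcp_rot: [0.001, 0.352, 0.936, 0.0]
contact_force: [1.8, 3.2, 0.1]
width: -0.1
grip_force: 1.6
```

```bash
python3 - <<'E'
from path import *
a,_=snap('scene');s=manip.sense();print(s['position'],s['contact_force'],s['grip_force'],s['time_s'])
t,_=snap('top');np.savez('t2.npz',p=t,a=a)
print(red('top',t,180),red('top',t,200),[(g,notch('top',g).round(1).tolist()) for g in (160,180,200)])
E
```

```text
[531.85181005 101.60839504 109.38661924] [ 1.68538095 -0.25845574  0.41473984] 1.103691907483153 13.125
None None [(160, [277.6, 264.3]), (180, [278.5, 260.2]), (200, [280.9, 256.6])]
```

>>> carry_out --pt "0 0 -0.0062 0 0" --pt "0 -0.003 -0.0062 0 0" --pt "0 -0.0047 -0.0047 0 0" --pt "0 -0.0068 -0.0021 0 0" --pt "0 -0.009 -0.0031 0 0"

```text
time_s: 13.8
position: [507.8, 80.5, 109.4]
tcp_rot: [0.0, 0.352, 0.936, -0.0]
contact_force: [4.1, -1.0, -0.3]
width: -0.2
grip_force: 1.6
```

>>> carry_out --pt "0 -0.0096 -0.0024 0 0" --pt "0 -0.0096 -0.0014 0 0" --pt "0 -0.0093 -0.0003 0 0" --pt "0 -0.0087 0.0008 0 0" --pt "0 0 0 0 0"

```text
time_s: 14.42
position: [469.4, 77.8, 109.2]
tcp_rot: [-0.001, 0.352, 0.936, -0.0]
contact_force: [0.2, 0.4, -0.5]
width: 0.2
grip_force: 0.0
```

```bash
python3 - <<'E'
from path import *
a,_=snap('scene');s=manip.sense();print(s['position'],s['contact_force'],s['grip_force'],s['time_s'])
c=cv2.resize(a[270:330,270:330],(400,400),interpolation=cv2.INTER_CUBIC);cv2.imwrite('pics/c4.png',c[:,:,::-1])
find('scene',['handle_mid','handle'])
for g in (260,270,280,290):
    w=S(*(40*np.array([np.cos(np.radians(135-g)),np.sin(np.radians(135-g))])));print(g,w.round(1),((proj('scene',[*w,141])-270)*400/60).round(),((proj('scene',[*w,98])-270)*400/60).round())
E
```

```text
[469.76677279  77.90759729 109.1201069 ] [-0.10781087  0.06455568 -0.76357561] 0.0 14.475
scene handle_mid []
scene handle [([449.6, 100.0, 123.5], 0.49)]
260 [468.8  83.5] [262. 135.] [265. 196.]
270 [463.1  87.6] [264. 143.] [266. 205.]
280 [458.3  92.6] [263. 151.] [266. 213.]
290 [454.4  98.4] [259. 159.] [262. 221.]
```

View pics/c4.png

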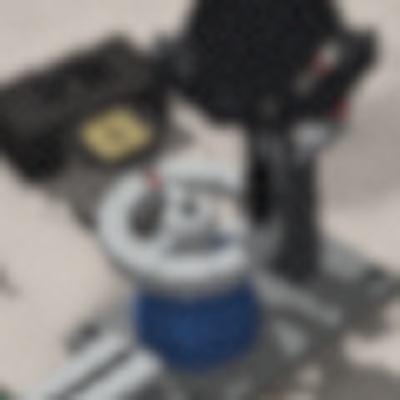

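The handle is at crop (262,185) and the notch at (152,178), so the wheel has turned about 280°. Continuing, slower near the end.

>>> carry_out --pt "0 -0.006 0.0005 0 0" --pt "0 -0.0068 0.0029 0 0" --pt "0 -0.0052 0.0042 0 0" --pt "0 -0.0021 0.0068 0 0" --pt "0 0 0 0 0"

```text
time_s: 15.2
position: [450.4, 92.9, 109.3]
tcp_rot: [-0.001, 0.352, 0.936, 0.0]
contact_force: [0.4, 0.8, 0.3]
width: -0.2
grip_force: 0.0
```

>>> carry_out --pt "0 -0.0013 0.0043 0 0" --pt "0 -0.0013 0.0043 0 0" --pt "0 -0.0008 0.0045 0 0" --pt "0 -0.0008 0.0045 0 0" --pt "0 0 0 0 0"

```text
time_s: 15.82
position: [446.5, 110.2, 109.3]
tcp_rot: [-0.0, 0.352, 0.936, 0.0]
contact_force: [-0.5, -1.3, 0.4]
width: -0.3
grip_force: 0.5
```

>>> carry_out --pt "0 -0.0003 0.003 0 0" --pt "0 0 0.003 0 0" --pt "0 0.0002 0.003 0 0" --pt "0 0 0 0 0"

```text
time_s: 16.32
position: [446.6, 119.0, 109.3]
tcp_rot: [-0.0, 0.352, 0.936, 0.0]
contact_force: [-1.5, -1.2, -0.6]
width: 0.2
grip_force: 0.8
```

>>> carry_out --pt "0 0 0.002 0 0" --pt "0 0 0.002 0 0" --pt "0 0 0.001 0 0" --pt "0 0 0.001 0 0" --pt "0 0 0 0 0"

```text
time_s: 16.95
position: [446.6, 124.7, 109.3]
tcp_rot: [-0.0, 0.352, 0.936, 0.0]
contact_force: [-1.6, -0.7, -1.3]
width: 0.0
grip_force: 1.1
```

>>> carry_out --pt "0 0 0.001 0 0" --pt "0 0 0.0005 0 0" --pt "0 0 0 0 0"

```text
time_s: 17.32
position: [446.7, 126.2, 109.3]
tcp_rot: [-0.0, 0.352, 0.936, 0.0]
contact_force: [-2.0, -1.4, -1.7]
width: 0.2
grip_force: 1.1
```

>>> carry_out --pt "0 0 0.0005 0 0" --pt "0 0 0 0 0" --pt "0 -0.003 -0.003 0 0" --pt "0 -0.005 -0.006 0 0" --pt "0 0 -0.03 0 0"

```text
time_s: 17.95
position: [438.7, 88.0, 109.6]
tcp_rot: [0.0, 0.351, 0.936, 0.001]
contact_force: [-0.1, 0.5, 0.4]
width: 0.0
grip_force: 0.0
```

>>> carry_out --pt "0 0 -0.03 0 0.157" --pt "0 0 -0.03 0 0.157" --pt "0 0 -0.03 0 0.157" --pt "0 0 -0.029 0 0.157" --pt "0 0.015 0 0 0.157"

```text
time_s: 18.58
position: [453.0, -33.1, 109.6]
tcp_rot: [0.0, -0.034, 0.999, -0.0]
contact_force: [-0.1, 0.4, -1.2]
width: 0.2
grip_force: 0.0
```

```bash
python3 - <<'E'
from path import *
a,_=snap('scene');t,_=snap('top');s=manip.sense();print(s['position'],s['contact_force'],s['time_s'],s['qpos'].round(2))
b=np.load('t0.npz')['p']
c=np.hstack([cv2.resize(x,(400,400),interpolation=cv2.INTER_CUBIC) for x in (b[230:290,268:328],t[230:290,268:328])]);cv2.imwrite('pics/c5.png',c[:,:,::-1])
print('top notch start',red('top',b,0,5),'now',red('top',t,0,5))
find('scene',['handle_mid','handle','bolt_knob']);find('top',['handle_mid','board'])
for cam,i in (('scene',np.load('s1.npz')['p']),('scene',a),('top',b),('top',t)):
    u,v=proj(cam,[*S(-28,28),120]).round().astype(int);g=cv2.cvtColor(i,cv2.COLOR_RGB2GRAY)[v-8:v+9,u-7:u+8]
    yy,xx=np.nonzero(g<55);print(cam,len(xx),(xx.mean()+u-7).round(2),(yy.mean()+v-8).round(2))
E
```

```text
[455.16066549 -32.05799129 109.7914606 ] [ 0.90622119 -0.2818351   0.00993378] 18.675 [-0.1   0.26  2.    0.    0.88 -1.73]
top notch start (3, np.float64(302.6666666666667), np.float64(266.3333333333333)) now None
scene handle_mid [([467.2, 325.1, 59.8], 0.59), ([453.4, 146.8, 122.4], 0.42)]
scene handle [([455.8, 151.5, 125.9], 0.39), ([474.8, 200.0, 56.3], 0.36)]
scene bolt_knob []
top handle_mid []
top board []
scene 40 299.75 301.4
scene 23 297.78 304.7
top 43 279.58 264.6
top 0 nan nan<stdin>:9: RuntimeWarning: Mean of empty slice.
  ret = ret.dtype.type(ret / rcount)
```

View pics/c5.png

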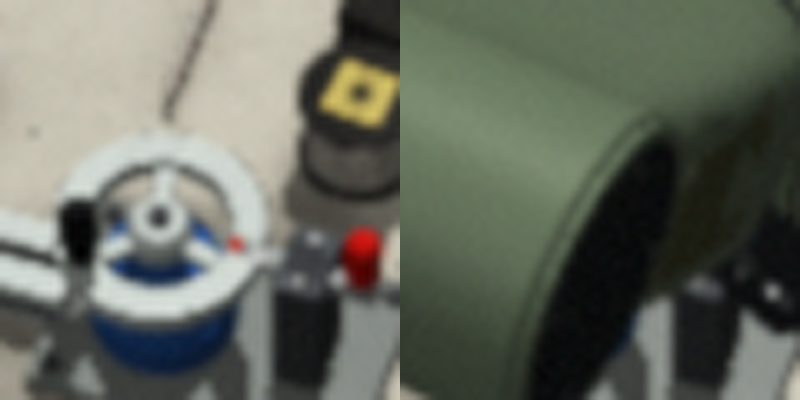

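The left crop (start) shows the handle at (78,230) and the notch at (236,244). In the right crop (now) the arm hides the wheel from the top camera. The scene network puts the handle back at its starting place, within its noise. Now I'll push the bolt home.

>>> carry_out --pt "0 0.022 0 0 0" --pt "0 0.021 0 0 0" --pt "0 0 0.004 0 0" --pt "0 0 0.003 0 0" --pt "0 0 0 0 0"

```text
time_s: 19.55
position: [495.6, -23.9, 109.3]
tcp_rot: [-0.001, -0.033, 0.999, 0.0]
contact_force: [-0.4, 0.6, -0.1]
width: -0.4
grip_force: 0.0
```

>>> carry_out --pt "0 -0.0001 0.002 0 0" --pt "0 -0.0001 0.002 0 0" --pt "0 0 0 0 0"

```text
time_s: 19.92
position: [496.4, -20.3, 109.4]
tcp_rot: [0.0, -0.033, 0.999, 0.0]
contact_force: [0.2, -1.1, -0.4]
width: -0.0
grip_force: 0.0
```

>>> carry_out --pt "0 -0.0001 0.002 0 0" --pt "0 -0.0001 0.002 0 0" --pt "0 0 0 0 0"

```text
time_s: 20.3
position: [496.3, -16.6, 109.4]
tcp_rot: [0.0, -0.033, 0.999, -0.0]
contact_force: [-0.0, -2.8, -0.6]
width: -0.0
grip_force: 1.4
```

>>> carry_out --pt "0 -0.0001 0.002 0 0" --pt "0 -0.0001 0.002 0 0" --pt "0 -0.0001 0.002 0 0" --pt "0 0 0 0 0"

```text
time_s: 20.8
position: [495.9, -10.1, 109.4]
tcp_rot: [-0.0, -0.033, 0.999, 0.0]
contact_force: [-1.2, -2.3, 0.2]
width: -0.3
grip_force: 1.1
```

>>> carry_out --pt "0 -0.0001 0.0015 0 0" --pt "0 -0.0001 0.0015 0 0" --pt "0 0 0 0 0"

```text
time_s: 21.18
position: [495.7, -7.2, 109.3]
tcp_rot: [-0.0, -0.033, 0.999, 0.0]
contact_force: [-0.5, -2.8, 0.9]
width: -0.1
grip_force: 1.2
```

>>> carry_out --pt "0 -0.0001 0.0015 0 0" --pt "0 -0.0001 0.0015 0 0" --pt "0 0 0 0 0"

```text
time_s: 21.55
position: [495.6, -4.2, 109.4]
tcp_rot: [0.0, -0.033, 0.999, 0.0]
contact_force: [-0.4, -2.3, 0.6]
width: -0.1
grip_force: 1.2
```

>>> carry_out --pt "0 -0.0001 0.001 0 0" --pt "0 -0.0001 0.001 0 0" --pt "0 0 0 0 0"

```text
time_s: 21.92
position: [495.4, -2.4, 109.3]
tcp_rot: [0.0, -0.033, 0.999, -0.0]
contact_force: [-1.3, -4.3, 0.7]
width: 0.1
grip_force: 1.9
```

>>> carry_out --pt "0 0 0.001 0 0" --pt "0 0 0 0 0"

```text
time_s: 22.18
position: [495.4, -2.3, 109.4]
tcp_rot: [0.0, -0.033, 0.999, -0.001]
contact_force: [-0.7, -6.6, 1.0]
width: 0.1
grip_force: 3.6
```

>>> carry_out --pt "0 0 0.001 0 0" --pt "0 0 0 0 0"

```text
time_s: 22.42
position: [495.5, -2.1, 109.4]
tcp_rot: [0.0, -0.033, 0.999, -0.002]
contact_force: [-1.6, -11.3, 0.3]
width: 0.2
grip_force: 5.3
```

>>> carry_out --pt "0 0 -0.01 0 0" --pt "0 0 -0.025 0 0" --pt "0 -0.02 -0.04 0 0" --pt "0 -0.02 -0.05 0.02 0" --pt "0 -0.02 -0.05 0.04 0"

```text
time_s: 23.05
position: [435.4, -172.4, 166.0]
tcp_rot: [-0.001, -0.032, 0.999, 0.002]
contact_force: [0.5, -0.2, 0.2]
width: -0.1
grip_force: 0.0
```

>>> carry_out --pt "0 -0.02 -0.05 0.03 0" --pt "0 -0.01 -0.05 0.03 0" --pt "0 0 -0.03 0.02 0" --pt "0 0 0 0 0"

```text
time_s: 23.55
position: [407.6, -303.8, 247.8]
tcp_rot: [0.002, -0.031, 1.0, -0.001]
contact_force: [0.2, 1.6, 0.1]
width: 0.5
grip_force: 0.0
```

```bash
python3 - <<'E'
from path import *
t,_=snap('top');s=manip.sense();print(s['position'],s['contact_force'],s['time_s'])
b=np.load('t0.npz')['p']
c=np.hstack([cv2.resize(x,(400,300),interpolation=cv2.INTER_CUBIC) for x in (b[210:315,190:330],t[210:315,190:330])]);cv2.imwrite('pics/c6.png',c[:,:,::-1])
print('notch start',red('top',b,0,5),'now',red('top',t,0,5))
g=lambda i:cv2.cvtColor(i,cv2.COLOR_RGB2HSV).astype(int)
for i in (b,t):
    h=g(i);m=np.zeros(h.shape[:2],bool);m[255:275,274:286]=h[255:275,274:286,2]<60;v,u=np.nonzero(m)
    k=np.zeros_like(m);bx=(slice(258,280),slice(314,330));k[bx]=((h[...,1]>130)&((h[...,0]<8)|(h[...,0]>172)))[bx];v2,u2=np.nonzero(k)
    print('handle',len(u),u.mean(),v.mean(),'knob',len(u2),u2.mean(),v2.mean())
E
```

```text
[ 406.88743342 -302.0047373   246.54249408] [ 0.0855208   0.37565491 -0.01140452] 23.6
notch start (3, np.float64(302.6666666666667), np.float64(266.3333333333333)) now None
handle 43 279.4418604651163 264.3720930232558 knob 44 321.79545454545456 268.0
handle 0 nan nan knob 0 nan nan<stdin>:10: RuntimeWarning: Mean of empty slice.
  ret = ret.dtype.type(ret / rcount)
```

View pics/c6.png

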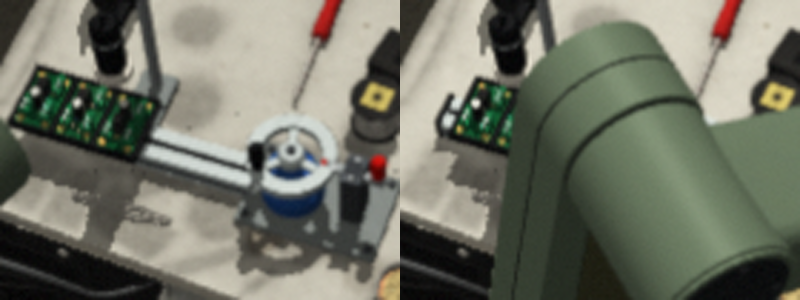

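The left crop shows the start. In the right crop (now) the elbow covers the wheel, but the tray at (480,110) has moved one pitch towards the wheel. I'll swing clear and compare by numbers.

>>> carry_out --pt "0 -0.04 -0.04 0.02 0" --pt "0 -0.04 -0.04 0 0" --pt "0 -0.045 -0.035 0 0" --pt "0 -0.045 -0.035 0 0" --pt "0 -0.045 -0.03 0 0"

```text
time_s: 24.22
position: [245.5, -445.0, 260.5]
tcp_rot: [-0.034, 0.014, 0.999, -0.022]
contact_force: [-0.2, -0.3, -0.6]
width: -0.3
grip_force: 0.0
```

```bash
cat > cmp.py <<'E'
from path import *
t,_=snap('top');a,_=snap('scene');s=manip.sense();print(s['position'],s['contact_force'],s['time_s'])
b=np.load('t0.npz')['p']
print('notch start',red('top',b,0,5),'now',red('top',t,0,5))
g=lambda i:cv2.cvtColor(i,cv2.COLOR_RGB2HSV).astype(int)
for i in (b,t):
    h=g(i);m=np.zeros(h.shape[:2],bool);m[255:275,274:286]=h[255:275,274:286,2]<60;v,u=np.nonzero(m)
    k=np.zeros_like(m);bx=(slice(258,280),slice(314,330));k[bx]=((h[...,1]>130)&((h[...,0]<8)|(h[...,0]>172)))[bx];v2,u2=np.nonzero(k)
    print('handle',len(u),u.sum()/max(1,len(u)),v.sum()/max(1,len(u)),'knob',len(u2),u2.sum()/max(1,len(u2)),v2.sum()/max(1,len(u2)))
d=cv2.absdiff(b,t).max(-1)[250:285,272:330]
print('pixels changed around wheel/knob',(d>50).sum(),d.mean())
find('scene',['handle_mid','bolt_knob','tray','board','tip_cleaner']);find('top',['tip_cleaner','reel','bolt_knob','board','tray','tweezers'])
E
python3 cmp.py
```

```text
[ 244.83485884 -445.10796466  260.22976362] [ 0.72482336  0.6943174  -0.13437395] 24.325
notch start (3, np.float64(302.6666666666667), np.float64(266.3333333333333)) now None
handle 43 279.4418604651163 264.3720930232558 knob 44 321.79545454545456 268.0
handle 16 279.0625 266.5625 knob 48 321.5833333333333 268.1458333333333
pixels changed around wheel/knob 1113 58.28768472906404
scene handle_mid [([469.0, 324.8, 62.6], 0.45), ([456.7, 149.0, 122.9], 0.42)]
scene bolt_knob [([492.3, 24.8, 110.9], 0.41)]
scene tray [([449.6, 336.7, 51.5], 0.68), ([610.9, 76.3, 46.6], 0.35)]
scene board [([461.3, 377.6, 59.1], 0.69), ([469.5, 278.0, 60.8], 0.68)]
scene tip_cleaner [([407.6, -38.6, 18.4], 0.79)]
top tip_cleaner [([492.7, 22.7, 124.9], 0.7), ([470.2, 364.1, 59.8], 0.18)]
top reel []
top bolt_knob [([490.6, 23.3, 126.9], 0.54)]
top board [([469.6, 363.9, 59.7], 0.8), ([474.8, 312.5, 61.8], 0.74)]
top tray [([459.7, 320.9, 54.7], 0.92)]
top tweezers []
```

>>> carry_out --pt "0 0 0 0 -0.15" --pt "0 0 0 0 -0.15" --pt "0 0 0 0 0"

```text
time_s: 25.25
position: [245.8, -446.3, 261.8]
tcp_rot: [-0.037, 0.162, 0.986, -0.018]
contact_force: [0.1, 0.9, 0.3]
width: -0.5
grip_force: 0.0
```

```bash
python3 - <<'E'
from h import *
s=manip.sense();print(s['qpos'].round(3),s['qd'].round(3),s['position'],s['time_s'])
print(manip.job_done())
E
```

```text
[-1.04   0.207  1.646 -0.083  1.308 -2.262] [-0.001 -0.004  0.006 -0.002 -0.003 -0.039] [ 245.84440096 -446.32355274  261.8417473 ] 25.25
the job is handed in; nothing more can be done
None
```

I pushed the bolt out, turned the wheel one full turn clockwise, pushed the bolt home again to its stop, and handed the job in at 25.3 s; the cameras put board 2 under the camera and the knob back in its home position.

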